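# Cure the brush back that matches the template

### The arm

A 7-joint arm with a two-finger parallel gripper is mounted at the origin on the work surface. World frame = base frame: x ahead of the robot, y to its left, z up, the work surface at z = 0. Lengths are in m, angles in rad, forces in N, time in s.
With the tool pointing down it reaches from about 0.35 to 0.9 m from the base axis. Payload 19.9 kg.
Tool frame: the origin (TCP) lies between the finger pads; the fingertips stand 19 mm ahead of it and the grasp point (between the pads) is the TCP; z points along the fingers, y is the direction in which the jaws open and shut (so a half turn about z gives the same grasp; the last joint's range is limited). The gripper opens to 94 mm and grips with 3 to 60 N. Pads are 16 mm wide; open, the fingers measure 119 mm over their backs; the gripper's body (75 mm by 177 mm) begins 78 mm behind the grasp point.
Start: joints at [1.216, 0.417, -0.01, 1.614, 0.005, 1.111, -0.053], TCP at [0.193, -0.594, 0.224] pointing down, gripper open.
Joint ranges: [-2.81, 2.81], [-0.39, 2.02], [-1.27, 1.25], [0.06, 2.57], [-1.19, 4.33], [0.19, 2], [-2.82, 2.82]. Speed limits (rad/s): [1.89, 1.89, 2.39, 2.39, 3.01, 3.01, 3.01].

### API

Orientations are given as a 3x3 rotation matrix whose columns are the frame's x, y, z axes.
In Python, from rig import robot gives the robot as it stands. Calls block until the motion is done:
- robot.move_ptp(position, orientation): joint-space move of the TCP to a pose.
- robot.move_linear(position, velocity=0.15, frame=None, threshold=None): straight line of the TCP; frame=None keeps the orientation; velocity is the mean speed in m/s. With threshold (N) it stops when the force on the tool has changed by that much, and returns True; else False.
- robot.goto_joints(angles): joint-space move.
- robot.gripper_to(opening): finger opening in m; the grip force is fixed at half the most; returns when the fingers have stopped.
- robot.pause(seconds).
- robot.ik(position, orientation): joint angles nearest the present ones, or None.
- robot.get_state(): the state.
- robot.grab_frame(name): name is "scene" or "top"; returns the picture (384x512x3 uint8, red, green, blue); there is no depth.
- robot.camera_info(name): a dict with "fx", "fy", "cx", "cy" (pixels), "dist" ([k1, k2, p1, p2, k3] as OpenCV has them; the pictures are not rectified), "rvec" (rotation vector, rad) and "tvec" (3), from world to camera coordinates, as OpenCV has them. Camera axes: x right, y down, z forward; pixel columns grow to the right and rows downward; lengths in m; the calibration is good to about 2 mm. A picture is of the moment at which its call begins. camera_info takes no time and is no camera call.
A pose or a line that the arm cannot do raises robot.PlanningError and nothing moves.
- robot.sign_off(): hands the job in, once; it reports no verdict.
The state is a dict: "time": time; "qpos": joint angles; "joint_vel": joint speeds; "effort": joint torques, N m; "ee_pos": TCP position; "tool_rot": TCP orientation; "force": force on the tool from outside, world axes, zero at the start; "moment": the same for the moment, N m; "opening": finger opening in m.
Only numpy, scipy, OpenCV 4.12 (cv2) and the standard library are available. Lean on these libraries where they do the work, as an engineer would, in place of code of your own. Each camera call takes 0.05 s, during which the arm holds its last target.

### The job

One of three thin aluminium templates lies in the far bay of the pine frame: lay the wooden brush back with the same outline flat, centred and lengthwise on the jig's bed, let go of it, and swing the toggle clamp over centre down onto it. Take the curing lamp, hold it level and still for three seconds pointing squarely at the front edge of the clamped back with its lens about 60 mm from the front of the bed, lay the lamp back on its dock, and swing the clamp all the way back open. Leave the cured back lying flat in the frame's empty near bay, every other wooden piece in the red basket and the lamp on its dock, and leave the other things on the board where they are.

Things in the scene. Friction and masses are not known exactly. Their poses are not given: they have to be found in the camera images.
- jig: Fixed jig: dark steel base 100 x 200 mm, a block with a rubber-topped bed 44 mm (jig x) by 104 mm (jig y), top 60 mm above the board, and a hinge post (44 mm wide, up to 130 mm high) past its +y end, from y = 73 to 108 mm. Origin on the board below the bed's centre; jig x points away from the robot (front of the bed at x = -22 mm), jig y along the bed to the hinge.
- bed (a point): Centre of the bed's top face, 60 mm above the board; axes of the jig. A back lies on it with its length along jig y.
- target (a point): Where the lamp must point: on the bed's front face plane (jig x = -22 mm), mid-length, 75 mm above the board, half way up the 30 mm thick back. Axes of the jig.
- clamp (a joint): Clamp arm angle, rad; hinge axis along jig x at jig (0, 85, 115) mm. 0: arm level along jig -y, its rubber pad (24 mm across) just on a 30 mm thick back; -0.06 with the bed empty; grows as the handle swings up and over towards jig +y, to the stop at 2.2 (open). The heavy arm (350 g) goes over centre when upright (1.57) and falls slowly to either end; about 3 N at the handle lifts it.
- clamp_grip (a point): Centre of the clamp's black cross handle, 160 mm from the hinge axis: a cylinder 24 mm across, 36 mm long along jig x, on the end of a bar 16 mm wide, 18 mm thick. Pinch it from above by its two flat ends (36 mm apart); it turns between the pads. At arm angle q it is at jig y = 85 - 160 cos q, z = 115 + 160 sin q mm.
- lamp: Hand-held curing lamp, 150 x 34 x 34 mm, about 0.2 kg: black square body and a round steel nose with the lens at its +x end (x = 75 mm). Origin at the centre of its underside; x along the lamp to the lens, z up.
- lamp_spot (a point): Point on the lamp's beam 60 mm in front of the lens: (135, 0, 17) mm in the lamp's frame.
- dock: Fixed grey lamp dock: plate 170 x 66 mm, 10 mm thick, with two pairs of cheeks 14 mm high above the plate at 55 mm to each side of the middle (52 mm clear between the cheeks); the lamp lies between them along dock x, on the plate. Origin on the board below its centre.
- frame: Fixed frame of pine strips 8 mm wide and 8 mm high, without a floor, 216 mm (x, away from the robot) by 146 mm (y); a middle strip parts it into two bays, each 96 x 130 mm inside. Origin on the board at its centre.
- finish_bay (a point): Centre of the near, empty bay, on the board; axes of the frame. A back lies in it with its length along frame y.
- template_bay (a point): Centre of the far bay, where one template lies, on the board.
- basket: Fixed red plastic basket, open top, 170 (x) by 190 (y) mm outside, 65 mm high, walls and floor 4 mm thick. Origin at the centre of its underside.
- back_long: Plain wooden brush back, bar 96 x 40 x 30 mm. Origin at the centre of its underside, x along its length, z up.
- back_short: Plain wooden brush back, short bar 60 x 40 x 30 mm. Origin at the centre of its underside, x along its length, z up.
- back_round: Plain wooden brush back, disc 56 mm across and 30 mm high. Origin at the centre of its underside, z up.
- blank_1: Narrow wooden handle blank, 80 x 26 x 30 mm, never matches a template; may be absent. Origin at the centre of its underside, x along its length, z up.
- blank_2: Another such blank, 80 x 26 x 30 mm; may be absent.
- blank_3: A third such blank, 80 x 26 x 30 mm; may be absent.
- template_long: Aluminium template plate 96 x 40 mm, 6 mm thick, fixed to the board; either in the frame's far bay or set aside behind or to the left of the basket. Origin at the centre of its underside.
- template_short: Aluminium template plate 60 x 40 mm, 6 mm thick, fixed likewise.
- template_round: Aluminium template disc 56 mm across, 6 mm thick, fixed likewise.
- jar: Glass jar with a clamp lid, 88 mm across, 130 mm high; leave alone. Origin at the centre of its underside.
- shoe_brush: Steel-backed shoe brush 150 x 48 x 42 mm; leave alone. Origin below its centre.
- scraper: Yellow plastic scraper, 147 mm long; leave alone. Origin below its middle.
There are look-alikes about, which are no part of the job. Leave any black or white look-alike of the blank_2 alone.

How it is judged:
On the way, in this order (a step that is already met when the one before it is completed fails the run):
1. the brush back matching the template lies on the bed, let go, with the clamp open (value of joint clamp above 1.9 rad and ((horizontal distance between template_long and template_bay below 0.04 m and horizontal distance between back_long and bed below 0.015 m and z of back_long in the frame of bed between -0.006 and 0.006 m and angle between back_long's own z axis and vertical below 0.12 rad and angle between the x axis of back_long and the y axis of jig, either way round below 0.2 rad and contact force between back_long and the fingers below 0.5 N) or (horizontal distance between template_short and template_bay below 0.04 m and horizontal distance between back_short and bed below 0.015 m and z of back_short in the frame of bed between -0.006 and 0.006 m and angle between back_short's own z axis and vertical below 0.12 rad and angle between the x axis of back_short and the y axis of jig, either way round below 0.2 rad and contact force between back_short and the fingers below 0.5 N) or (horizontal distance between template_round and template_bay below 0.04 m and horizontal distance between back_round and bed below 0.015 m and z of back_round in the frame of bed between -0.006 and 0.006 m and angle between back_round's own z axis and vertical below 0.12 rad and contact force between back_round and the fingers below 0.5 N))), for 0.2 s.
2. the clamp is swung down over centre and presses on the back (value of joint clamp below 0.08 rad and ((horizontal distance between template_long and template_bay below 0.04 m and horizontal distance between back_long and bed below 0.015 m and z of back_long in the frame of bed between -0.006 and 0.006 m and angle between back_long's own z axis and vertical below 0.12 rad and angle between the x axis of back_long and the y axis of jig, either way round below 0.2 rad and contact force between back_long and clamp above 1 N) or (horizontal distance between template_short and template_bay below 0.04 m and horizontal distance between back_short and bed below 0.015 m and z of back_short in the frame of bed between -0.006 and 0.006 m and angle between back_short's own z axis and vertical below 0.12 rad and angle between the x axis of back_short and the y axis of jig, either way round below 0.2 rad and contact force between back_short and clamp above 1 N) or (horizontal distance between template_round and template_bay below 0.04 m and horizontal distance between back_round and bed below 0.015 m and z of back_round in the frame of bed between -0.006 and 0.006 m and angle between back_round's own z axis and vertical below 0.12 rad and contact force between back_round and clamp above 1 N))), for 0.3 s.
3. the lamp is held still, level and square to the clamped back, pointing at the target from 60 mm, for two seconds (all of step 2 and distance between lamp_spot and target below 0.02 m and angle between the x axis of lamp and the x axis of jig, either way round below 0.2 rad and x of lamp in the frame of jig below -0.1 m and linear speed of lamp below 0.03 m/s and angular speed of lamp below 0.2 rad/s), for 2 s.
4. the lamp lies on its dock again, let go (horizontal distance between lamp and dock below 0.02 m and angle between the x axis of lamp and the x axis of dock, either way round below 0.25 rad and height (world z) of lamp below 0.05 m and linear speed of lamp below 0.03 m/s and contact force between lamp and the fingers below 0.5 N), for 0.2 s.
5. the clamp is swung back open (value of joint clamp above 1.9 rad), for 0.2 s.
At the end, for the whole second after the job is handed in: The matching back lies flat on the board in the near bay (within 35 mm in frame x, 45 mm in y of its centre), the other backs and all blanks present are in the basket (origin under 85 mm up), the lamp is on its dock (20 mm, 0.25 rad), the clamp is open (over 1.9 rad), all at rest (all of step 4 and value of joint clamp above 1.9 rad and ((horizontal distance between template_long and template_bay below 0.04 m and x of back_long in the frame of finish_bay between -0.035 and 0.035 m and y of back_long in the frame of finish_bay between -0.045 and 0.045 m and height (world z) of back_long below 0.006 m and angle between back_long's own z axis and vertical below 0.12 rad and linear speed of each of back_long, back_short, back_round below 0.03 m/s and x of back_short in the frame of basket between -0.083 and 0.083 m and y of back_short in the frame of basket between -0.093 and 0.093 m and z of each of back_short, back_round in the frame of basket below 0.085 m and x of back_round in the frame of basket between -0.083 and 0.083 m and y of back_round in the frame of basket between -0.093 and 0.093 m) or (horizontal distance between template_short and template_bay below 0.04 m and x of back_short in the frame of finish_bay between -0.035 and 0.035 m and y of back_short in the frame of finish_bay between -0.045 and 0.045 m and height (world z) of back_short below 0.006 m and angle between back_short's own z axis and vertical below 0.12 rad and linear speed of each of back_short, back_long, back_round below 0.03 m/s and x of back_long in the frame of basket between -0.083 and 0.083 m and y of back_long in the frame of basket between -0.093 and 0.093 m and z of each of back_long, back_round in the frame of basket below 0.085 m and x of back_round in the frame of basket between -0.083 and 0.083 m and y of back_round in the frame of basket between -0.093 and 0.093 m) or (horizontal distance between template_round and template_bay below 0.04 m and x of back_round in the frame of finish_bay between -0.035 and 0.035 m and y of back_round in the frame of finish_bay between -0.045 and 0.045 m and height (world z) of back_round below 0.006 m and angle between back_round's own z axis and vertical below 0.12 rad and linear speed of each of back_round, back_long, back_short below 0.03 m/s and x of back_long in the frame of basket between -0.083 and 0.083 m and y of back_long in the frame of basket between -0.093 and 0.093 m and z of each of back_long, back_short in the frame of basket below 0.085 m and x of back_short in the frame of basket between -0.083 and 0.083 m and y of back_short in the frame of basket between -0.093 and 0.093 m)) and x of blank_1 in the frame of basket between -0.083 and 0.083 m and y of blank_1 in the frame of basket between -0.093 and 0.093 m and z of each of blank_1, blank_2, blank_3 in the frame of basket below 0.085 m and linear speed of each of blank_1, blank_2, blank_3 below 0.03 m/s and x of blank_2 in the frame of basket between -0.083 and 0.083 m and y of blank_2 in the frame of basket between -0.093 and 0.093 m and x of blank_3 in the frame of basket between -0.083 and 0.083 m and y of blank_3 in the frame of basket between -0.093 and 0.093 m); the robot touches nothing.
It fails at once if one of the other things on the board is shifted by more than 60 mm (distance of any of jar, shoe_brush, scraper from where it was at the start of the episode above 0.06 m).
It fails at once if the jar is knocked over (angle between jar's own z axis and vertical above 0.6 rad).
Of blank_1, blank_2, blank_3 only 1 to 3 are there at a start; the rules pass over those that are not, and their reading is None.
At some moment in a run one of blank_1, blank_2, blank_3 may be knocked a few centimetres aside while the robot is not near it.
It also fails if it takes over 210 s, if anything falls off the work surface, if the arm or the gripper's body presses on something with over 40 N, if the wrist force passes 120 N, or if a joint passes its speed limit or range.

## Working session

There is one attempt and no reset: what is moved stays moved. The work goes in short steps, each a Python script; the robot and the scene stay as the last script left them, time stands still between calls to the robot, and variables do not carry over. Pictures are saved under pics/ and viewed, and the job is handed in when it is done.

```bash
ls; mkdir -p pics; python3 - <<'E'
from rig import robot
import cv2
for n in("scene","top"):
    im=robot.grab_frame(n); cv2.imwrite(f"pics/{n}0.png",cv2.resize(im[:,:,::-1],(800,600),interpolation=cv2.INTER_CUBIC)); cv2.imwrite(f"pics/raw_{n}0.png",im[:,:,::-1]); print(n,robot.camera_info(n))
s=robot.get_state();print(s)
E
```

```text
pics
scene {'fx': 491.6445347757037, 'fy': 491.6445347757037, 'cx': 254.6309402971913, 'cy': 180.6853290542765, 'dist': array([0.00148323, 0.        , 0.        , 0.        , 0.        ]), 'rvec': array([ 2.44008996,  0.77611118, -0.25137288]), 'tvec': array([-0.47812467, -0.17755867,  1.77515423])}
top {'fx': 431.56714405875914, 'fy': 431.56714405875914, 'cx': 255.82846824235656, 'cy': 196.09943349356936, 'dist': array([-0.15769652,  0.        ,  0.        ,  0.        ,  0.        ]), 'rvec': array([ 2.11362081, -2.14783933,  0.16879041]), 'tvec': array([0.05046364, 0.56180565, 1.365423  ])}
{'time': 0.1, 'qpos': array([ 1.21549888,  0.41789141, -0.0103171 ,  1.61408718,  0.00471539,
        1.11071397, -0.05298611]), 'joint_vel': array([-0.00153532, -0.00193824, -0.00079187, -0.00044081, -0.00015929,
        0.00053666, -0.00096636]), 'effort': array([ 2.77271763e-03, -8.52588844e+01,  6.40209205e-01, -4.26692426e+01,
       -4.89502028e-02,  1.64482364e-02,  1.28325369e-04]), 'ee_pos': array([ 0.19281979, -0.59418635,  0.22391331]), 'tool_rot': array([[ 9.51155431e-01,  3.08712116e-01, -4.19299587e-04],
       [ 3.08712387e-01, -9.51154919e-01,  9.91397189e-04],
       [-9.27625407e-05, -1.07241580e-03, -9.99999421e-01]]), 'force': array([ 0.96272024, -0.17979273,  0.35429186]), 'moment': array([-0.03986367,  0.0164027 ,  0.02861014]), 'opening': 0.09384444336838668}
```

View pics/scene0.png

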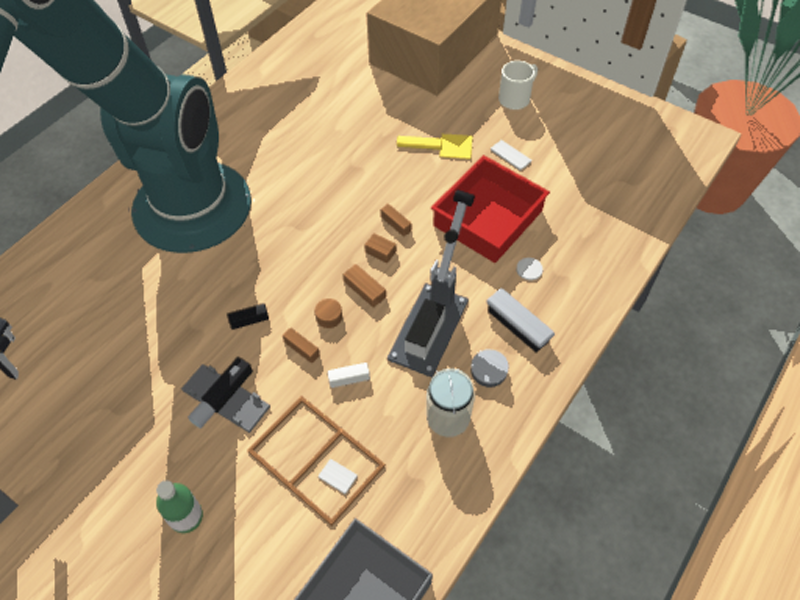

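View pics/top0.png

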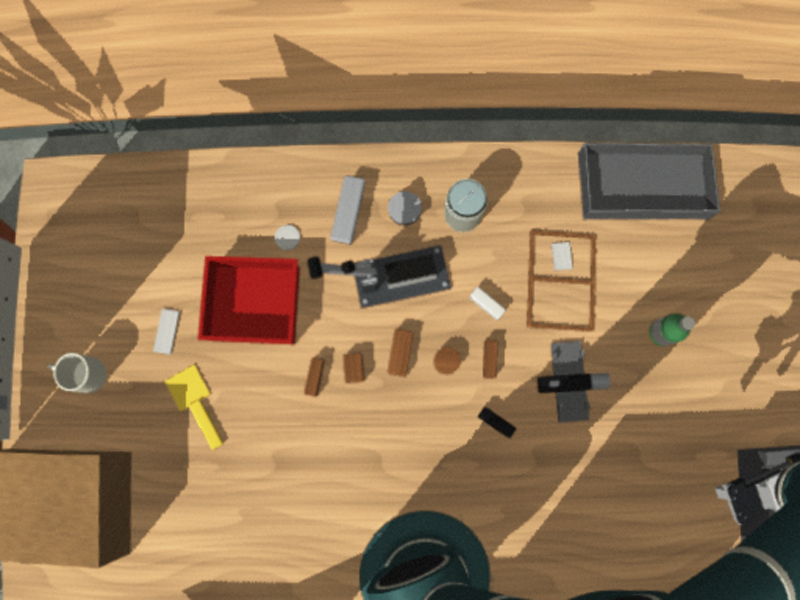

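The scene shows the jig at about (430,320), the frame at (315,460) with a small white-grey plate in its far bay, and five brown wooden pieces. The top view shows the pieces in a row (315..490, ~360), the white look-alike at (488,302) and the black one at (497,421). Next, close crops.

```bash
cat > h.py <<'E'
import numpy as np, cv2
from rig import robot
def ci(n):
    c=robot.camera_info(n); K=np.array([[c['fx'],0,c['cx']],[0,c['fy'],c['cy']],[0,0,1]]); return K,np.array(c['dist']),np.array(c['rvec']),np.array(c['tvec'])
def bp(n,uv,z):
    K,d,r,t=ci(n); uv=np.atleast_2d(np.array(uv,float)); z=np.broadcast_to(z,len(uv))
    p=cv2.undistortPoints(uv[:,None],K,d)[:,0]; R=cv2.Rodrigues(r)[0]; o=-R.T@t
    ray=np.c_[p,np.ones(len(p))]@R
    return o+ray*((z-o[2])/ray[:,2])[:,None]
def pr(n,P):
    K,d,r,t=ci(n); return cv2.projectPoints(np.atleast_2d(np.array(P,float)),r,t,K,d)[0][:,0]
def crop(im,name,x0,y0,w,h,s):
    """crop with pixel ticks every 10 px"""
    c=cv2.resize(im[y0:y0+h,x0:x0+w,::-1],None,fx=s,fy=s,interpolation=cv2.INTER_CUBIC)
    for x in range((x0+9)//10*10,x0+w,10):
        X=int((x-x0+.5)*s); cv2.line(c,(X,0),(X,6),(0,255,255),1); cv2.putText(c,str(x),(X-9,16),0,.32,(0,255,255),1)
    for y in range((y0+9)//10*10,y0+h,10):
        Y=int((y-y0+.5)*s); cv2.line(c,(0,Y),(6,Y),(0,255,255),1); cv2.putText(c,str(y),(8,Y+4),0,.32,(0,255,255),1)
    cv2.imwrite('pics/'+name,c)
E
python3 - <<'E'
from h import *
im=cv2.imread('pics/raw_top0.png')[:,:,::-1]
crop(im,'c1.png',190,200,140,80,5.7)
crop(im,'c2.png',190,100,110,100,6)
crop(im,'c3.png',330,140,66,135,4.4)
crop(im,'c4.png',90,140,120,120,5)
E
```

```text
(no output)
```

View pics/c1.png

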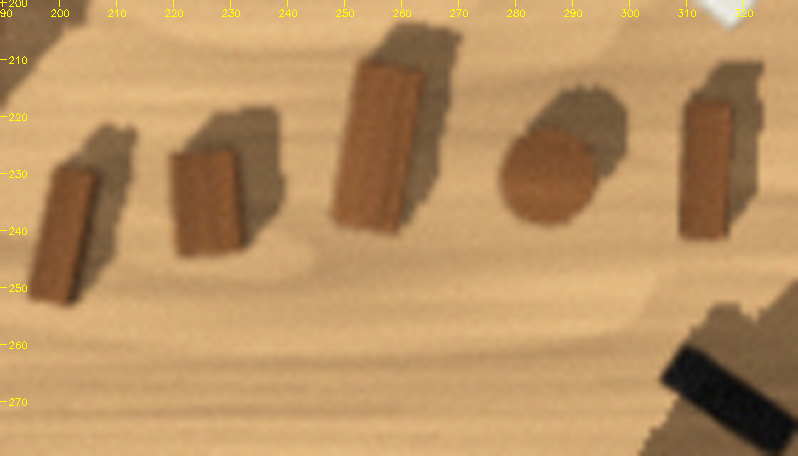

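View pics/c2.png

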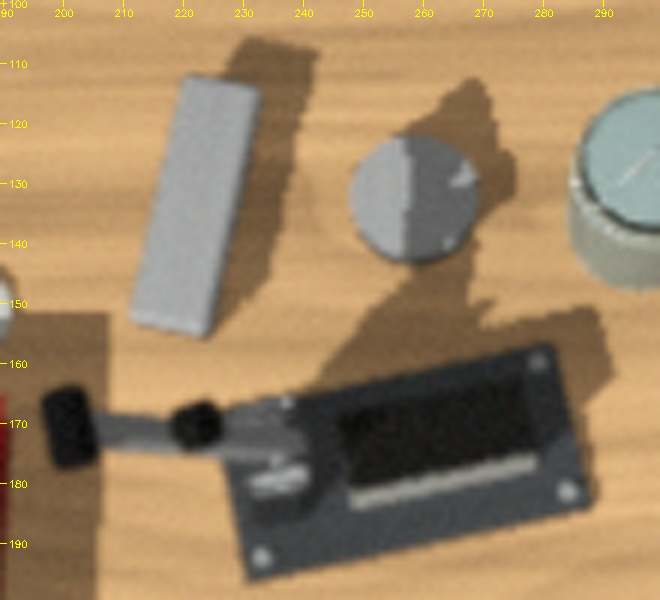

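View pics/c3.png

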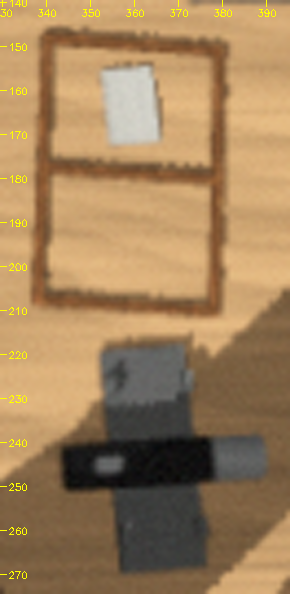

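View pics/c4.png

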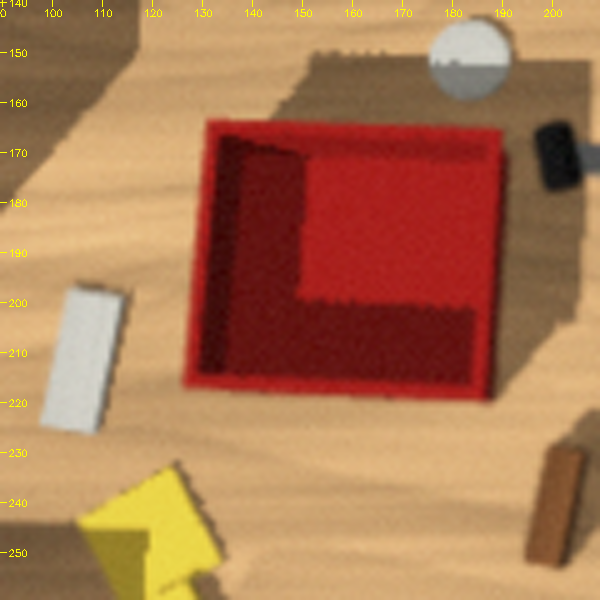

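```bash
python3 - <<'E'
from h import *
im=cv2.imread('pics/raw_scene0.png')[:,:,::-1]
crop(im,'c5.png',105,190,110,110,7)
crop(im,'c6.png',230,100,125,150,4)
T='top'
def rect(name,pts,z):
    P=bp(T,pts,z)[:,:2]; c=P.mean(0); e=[np.linalg.norm(P[i]-P[(i+1)%4]) for i in range(4)]
    a=P[0]-P[3]+P[1]-P[2]; b=P[0]-P[1]+P[3]-P[2]; l=a if np.hypot(*a)>np.hypot(*b) else b
    print(name,c.round(4),'edges',np.round(e,3),'axis deg',np.degrees(np.arctan2(l[1],l[0])).round(1))
rect('blankA',[(199,228.5),(206.5,230),(202,253),(194.5,251.5)],.03)
rect('short',[(219,226.5),(231,225.5),(232.5,242.5),(221,244.5)],.03)
rect('long',[(253,210),(264,212),(259.5,240.5),(248,239)],.03)
rect('blankB',[(310,217),(318,217.5),(317,241),(309,241)],.03)
print('round',bp(T,[(285.5,230.5)],.03))
rect('tmpl',[(352,155),(364,154),(366,171.5),(355,172)],.006)
rect('frame',[(339.5,146),(381,149.5),(380,211),(337,208)],.008)
rect('dock',[(353,218.5),(371.5,217.5),(376,268.5),(356.5,269.5)],.01)
rect('lampbody34?',[(343.5,241.5),(389.5,238.5),(389.5,247.5),(344,250)],.044)
rect('basket',[(131,163.5),(190,165.5),(187.5,219.5),(127,217)],.065)
rect('bed',[(246.5,167.5),(276.5,161.5),(278.5,175.5),(247.5,181)],.06)
rect('base',[(226,167.5),(281,156.5),(288,184),(231,196)],.008)
print('bolts',bp(T,[(279,159.5),(283.5,181.5),(233,192.5)],.008))
E
```

```text
blankA [0.4203 0.225 ] edges [0.025 0.077 0.025 0.077] axis deg -11.1
short [0.4389 0.1416] edges [0.04  0.056 0.038 0.059] axis deg 5.4
long [0.4683 0.042 ] edges [0.037 0.095 0.038 0.097] axis deg -10.2
blankB [ 0.4526 -0.1459] edges [0.026 0.077 0.026 0.079] axis deg -4.4
round [[ 0.44962475 -0.05380219  0.03      ]]
tmpl [ 0.6786 -0.3159] edges [0.042 0.062 0.038 0.061] axis deg 4.7
frame [ 0.6251 -0.3133] edges [0.146 0.216 0.147 0.217] axis deg -5.0
dock [ 0.4031 -0.3173] edges [0.063 0.171 0.066 0.17 ] axis deg 1.8
lampbody34? [ 0.3977 -0.3169] edges [0.153 0.029 0.151 0.028] axis deg 91.9
basket [0.5815 0.3592] edges [0.199 0.179 0.2   0.179] axis deg 86.8
bed [0.6422 0.019 ] edges [0.101 0.048 0.103 0.045] axis deg 100.0
base [0.6386 0.0383] edges [0.192 0.099 0.197 0.1  ] axis deg 100.9
bolts [[ 0.69456782 -0.03939468  0.008     ]
 [ 0.6176264  -0.0527034   0.008     ]
 [ 0.58271431  0.11850959  0.008     ]]
```

View pics/c5.png

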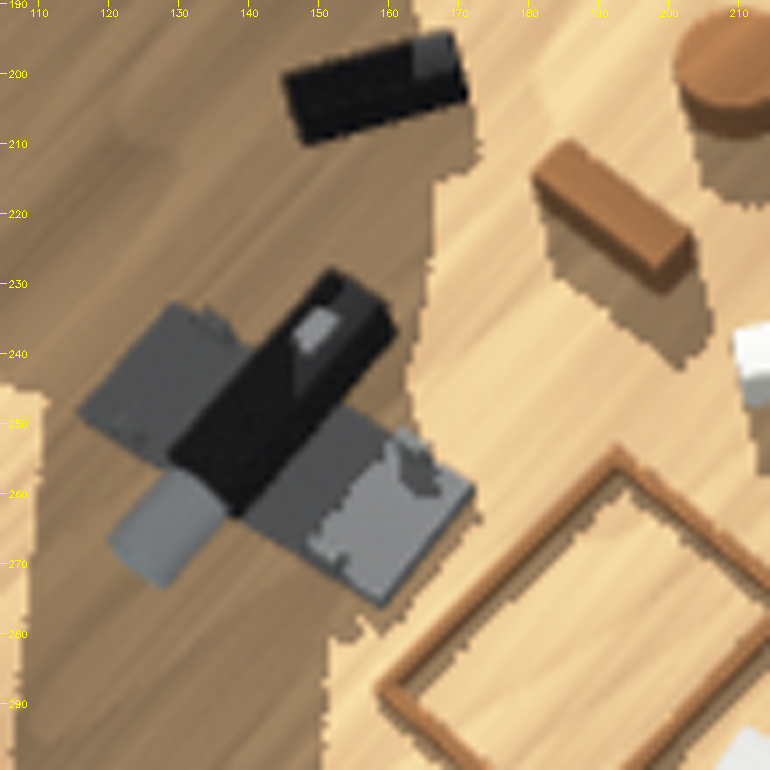

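View pics/c6.png

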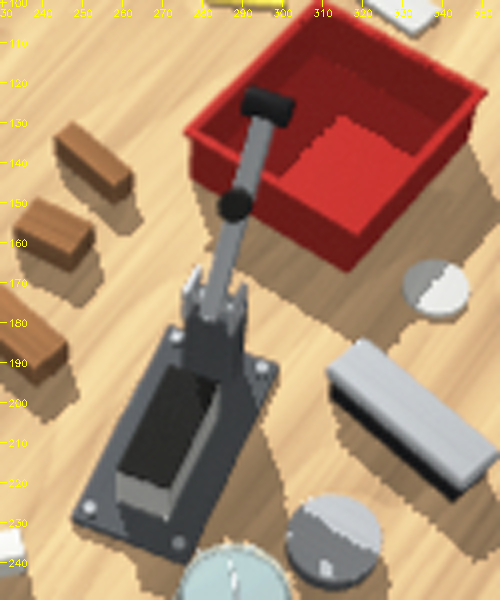

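Line: things that could be mistaken for the wanted back (top raw px): short brown bar (226,235) ← chosen (60×40, matches the bay plate at (359,163), measured 62×40 mm); long (256,225), disc (285,230), narrow blanks (200,241) and (313,229), white block (312,193), black block (318,270). The jig, lamp and short-back pose I verify with a model overlay.

```bash
cat >> h.py <<'E'
JIG=dict(p=np.array([0.6415,0.019]),a=np.radians(10.6))
def R2(a): return np.array([[np.cos(a),-np.sin(a)],[np.sin(a),np.cos(a)]])
def jw(x,y,z=0): # jig mm -> world
    return np.r_[JIG['p']+R2(JIG['a'])@(np.array([x,y])/1000),z/1000]
def box(p,a,lx,ly,z): return [np.r_[np.array(p)+R2(a)@np.array([sx*lx/2,sy*ly/2]),z] for sx,sy in((1,1),(1,-1),(-1,-1),(-1,1))]
E
cat > ov.py <<'E'
from h import *
def draw(src,T,out,x0,y0,w,h,s):
    im=cv2.imread(src); c=cv2.resize(im[y0:y0+h,x0:x0+w],None,fx=s,fy=s,interpolation=cv2.INTER_CUBIC)
    def poly(P,col):
        q=((pr(T,P)-[x0,y0]+.5)*s).astype(int); cv2.polylines(c,[q],True,col,1)
    poly([jw(x,y,60) for x,y in((-22,-52),(22,-52),(22,52),(-22,52))],(0,255,0))
    poly([jw(x,y,130) for x,y in((-22,73),(22,73),(22,108),(-22,108))],(255,255,0))
    q=2.2;cy,cz=85-160*np.cos(q),115+160*np.sin(q)
    poly([jw(-18,cy,cz),jw(18,cy,cz)],(0,255,255)); poly([jw(0,85,115),jw(0,cy,cz)],(0,255,255))
    poly(box([0.398,-.317],np.radians(92),.150,.034,.044),(0,0,255))
    poly(box([0.398,-.317],np.radians(92),.150,.034,.010),(0,0,255))
    poly(box([0.403,-.317],np.radians(1.8),.170,.066,.010),(0,255,0))
    poly(box([0.4389,.1416],np.radians(5.4),.060,.040,.03),(0,255,0))
    poly(box([0.4203,.225],np.radians(-11.1),.080,.026,.03),(0,255,0))
    poly(box([0.4526,-.1459],np.radians(-4.4),.080,.026,.03),(0,255,0))
    poly(box([0.4683,.042],np.radians(-10.2),.096,.040,.03),(0,255,0))
    poly(box([0.573,-.3085],np.radians(-5),.096,.130,.008),(0,255,0))
    poly(box([0.5815,.3592],np.radians(-3.2),.170,.190,.065),(0,255,0))
    cv2.imwrite('pics/'+out,c)
draw('pics/raw_top0.png','top','o1.png',120,130,275,150,2.9)
draw('pics/raw_scene0.png','scene','o2.png',110,85,245,215,2.75)
E
python3 ov.py
```

```text
(no output)
```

View pics/o1.png

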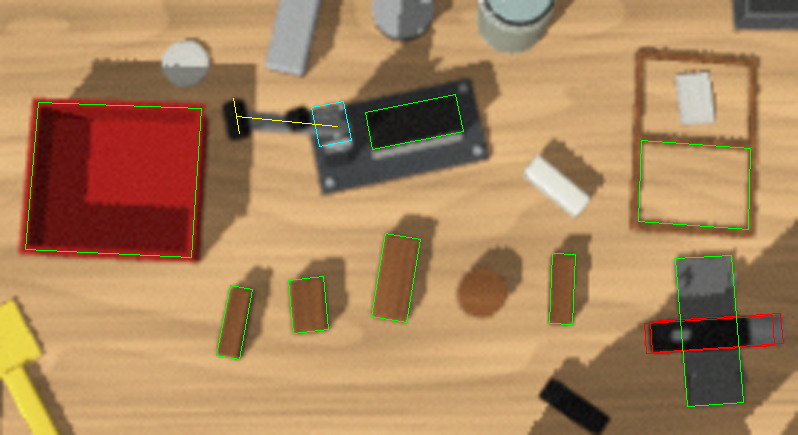

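View pics/o2.png

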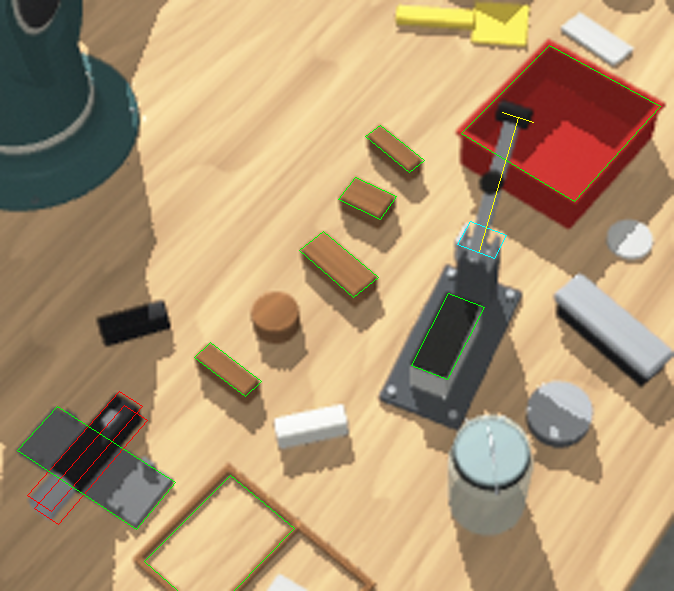

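Overlay fits both views (lines sit on the piece, bed, dock and bay edges within ~1 px). Start with the discards.

```bash
cat >> h.py <<'E'
def rot(a): # tool x along angle a, tool down
    x=np.array([np.cos(a),np.sin(a),0]); z=np.array([0,0,-1.]); return np.c_[x,np.cross(z,x),z]
def ori(p,a):
    """rotation with tool x along +-a giving the smaller |q7|"""
    best=None
    for k in (0,np.pi):
        q=robot.ik(p,rot(a+k))
        if q is not None and (best is None or abs(q[6])<best[0]): best=(abs(q[6]),a+k)
    if best is None: raise ValueError('no ik %s %s'%(p,a))
    return rot(best[1])
def go(p,a,v=.35):
    robot.move_ptp(np.array(p),ori(np.array(p),a))
def lin(p,v=.2,**k): return robot.move_linear(np.array(p),velocity=v,**k)
def st(): 
    s=robot.get_state(); print('t %.1f'%s['time'],'pos',s['ee_pos'].round(4),'F',s['force'].round(1),'open',round(s['opening'],4)); return s
def pick(x,y,a,op,z=.024,up=.16):
    robot.gripper_to(op); go((x,y,up),a); lin((x,y,z)); robot.gripper_to(0.0); s=st(); lin((x,y,up),.3); return s['opening']
def bask(bx,by): return np.array([.5815,.3592])+R2(np.radians(-3.2))@np.array([bx,by])
E
python3 - <<'E'
from h import *
import numpy as np
d=np.radians
for n,p,a in [('A',(.4203,.225,.024),-11),('short',(.4389,.1416,.024),5.4),('long',(.4683,.042,.024),-10),('B',(.4526,-.146,.024),-4.4),('bask',(.58,.36,.03),-3),('bask',(.58,.42,.2),-3),('wp',(.45,.33,.2),-3),('bed',jw(0,0,85),100.6),('bedup',jw(0,0,200),100.6),('h2.2',jw(0,179,244),100.6),('h1.57',jw(0,85,275),100.6),('h2.2up',jw(0,179,320),100.6),('h1.57up',jw(0,85,300),100.6),('h0',jw(0,-75,115),100.6),('lamp',(.398,-.317,.034),-88),('lampu',(.398,-.317,.16),-88),('lampjig',jw(-157,0,82),10.6),('dock',(.403,-.317,.034),1.8),('bay',(.573,-.3085,.024),85)]:
    for k in (0,180):
        q=robot.ik(np.array(p),rot(d(a+k))); print(n,k,None if q is None else q.round(2))
E
```

```text
A 0 [-0.01  0.56 -0.66  2.1   0.55  0.66 -2.81]
A 180 [ 0.15  0.64 -0.86  2.09  0.73  0.74  0.19]
short 0 [ 0.09  0.51 -0.55  2.14  0.46  0.61 -2.26]
short 180 [ 0.45  0.71 -1.03  2.13  0.87  0.81  0.53]
long 0 [ 0.21  0.5  -0.43  2.12  0.36  0.6  -2.22]
long 180 [ 0.41  0.56 -0.68  2.11  0.57  0.66  0.74]
B 0 [ 0.43  0.48 -0.21  2.11  0.18  0.57 -1.56]
B 180 [ 0.73  0.53 -0.57  2.1   0.48  0.64  1.32]
bask 0 [-0.19  0.83 -0.62  1.56  0.56  0.94 -2.62]
bask 180 [-0.04  0.92 -0.87  1.56  0.79  1.04  0.38]
bask 0 [-0.08  0.82 -1.03  1.35  0.7   1.35 -2.74]
bask 180 [-0.13  0.78 -0.92  1.36  0.61  1.3   0.45]
wp 0 [ 0.13  0.55 -1.09  1.78  0.54  1.14 -2.76]
wp 180 [ 0.19  0.61 -1.2   1.78  0.62  1.19  0.32]
bed 0 [ 0.42  0.71 -0.71  1.66  0.54  0.98 -0.3 ]
bed 180 [-0.77  0.9   1.08  1.7  -0.89  1.11 -2.37]
bedup 0 [ 0.44  0.58 -0.74  1.57  0.41  1.16 -0.21]
bedup 180 [-0.78  0.72  1.08  1.62 -0.67  1.22 -2.51]
h2.2 0 [ 0.34  0.65 -1.07  1.53  0.58  1.31 -0.6 ]
h2.2 180 [ 0.35  0.66 -1.09  1.53  0.59  1.32  2.53]
h1.57 0 [ 0.34  0.5  -0.78  1.51  0.36  1.28 -0.3 ]
h1.57 180 [-0.92  0.61
[... 175 characters left out ...]
 0.35  1.33 -0.29]
h1.57up 180 [-0.92  0.58  1.08  1.52 -0.52  1.35 -2.75]
h0 0 [ 0.53  0.7  -0.72  1.6   0.51  1.04 -0.15]
h0 180 [-0.64  0.88  1.08  1.64 -0.84  1.15 -2.3 ]
lamp 0 [ 0.45  0.5   0.19  2.04 -0.16  0.62 -2.35]
lamp 180 [ 0.9   0.51 -0.35  2.03  0.28  0.65  0.4 ]
lampu 0 [ 0.49  0.29  0.14  1.97 -0.05  0.89 -2.45]
lampu 180 [ 0.95  0.31 -0.4   1.95  0.15  0.91  0.51]
lampjig 0 [ 0.37  0.42 -0.49  2.05  0.29  0.74 -1.68]
lampjig 180 [ 0.7   0.55 -0.92  2.04  0.59  0.84  1.2 ]
dock 0 [ 0.68  0.5  -0.09  2.02  0.07  0.63 -1.  ]
dock 180 [ 1.08  0.57 -0.59  2.01  0.48  0.7   1.8 ]
bay 0 [ 0.68  0.72 -0.33  1.66  0.3   0.81  0.13]
bay 180 [ 0.28  0.71  0.23  1.68 -0.21  0.78 -2.62]
```

```bash
cat >> h.py <<'E'
def drop(bx,by,z,opn):
    a=np.radians(-3.2); go((.42,.31,.2),a); b=bask(bx,by)
    lin((*b,.2),.35,frame=ori(np.r_[b,.2],a)); lin((*b,z),.25); robot.gripper_to(opn); lin((*b,.2),.35); st()
E
python3 - <<'E'
from h import *
d=np.radians
st()
print(pick(.4203,.225,d(-11.1),.06))
lin((.42,.31,.2),.35)
drop(0,-.066,.032,.038)
im=robot.grab_frame('top');cv2.imwrite('pics/raw_t1.png',im[:,:,::-1]);crop(im,'t1.png',90,130,250,150,3.2)
E
```

```text
t 0.1 pos [ 0.1928 -0.5942  0.2239] F [ 1.  -0.2  0.4] open 0.0938
t 5.2 pos [0.4204 0.225  0.0242] F [-1.1 -0.7  6. ] open 0.0256
0.0256453363228692
t 9.0 pos [0.5773 0.2932 0.2   ] F [ 0.3 -0.  -0.6] open 0.0384
```

View pics/t1.png

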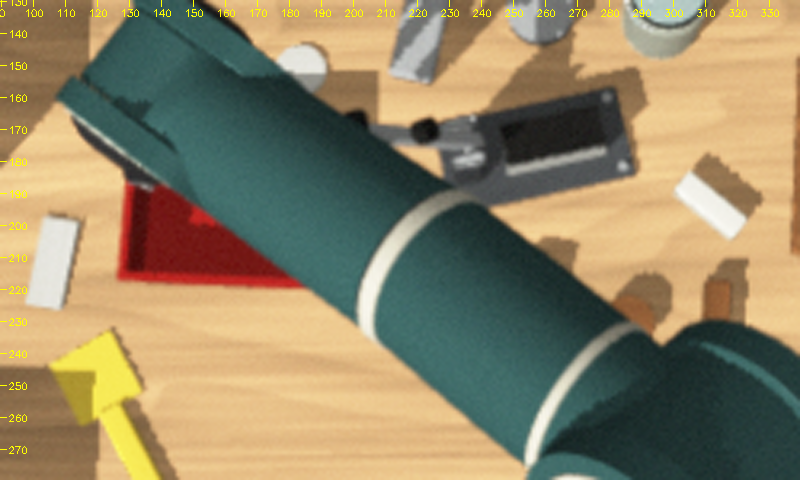

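Arm hides the basket; the handle at (200,170) is untouched. Continuing with long and disc.

```bash
python3 - <<'E'
from h import *
d=np.radians
def ex(): lin((.42,.31,.2),.35)
ex()
print(pick(.4683,.042,d(-10.2),.06)); drop(0,.062,.032,.052); ex()
print(pick(.4496,-.0538,d(-5),.075)); drop(-.045,.002,.034,.066); ex()
im=robot.grab_frame('scene');crop(im,'s2.png',180,80,200,150,4)
go((.40,-.15,.25),0)
im=robot.grab_frame('top');crop(im,'t2.png',90,130,220,150,3.6)
st()
E
```

```text
t 12.6 pos [0.4687 0.0419 0.0246] F [-1.6 -2.3  9. ] open 0.0398
0.039820221220967233
t 16.9 pos [0.5852 0.421  0.2016] F [-0.3 -0.3 -0.9] open 0.0521
t 20.9 pos [ 0.45   -0.0541  0.0246] F [-2.  -0.7 10.2] open 0.0557
0.05574331037334246
t 25.2 pos [0.5367 0.3636 0.2006] F [-0.4  0.7 -0.9] open 0.0656
t 27.6 pos [ 0.4004 -0.1493  0.2499] F [ 0.5  0.  -0.5] open 0.0663
```

View pics/s2.png

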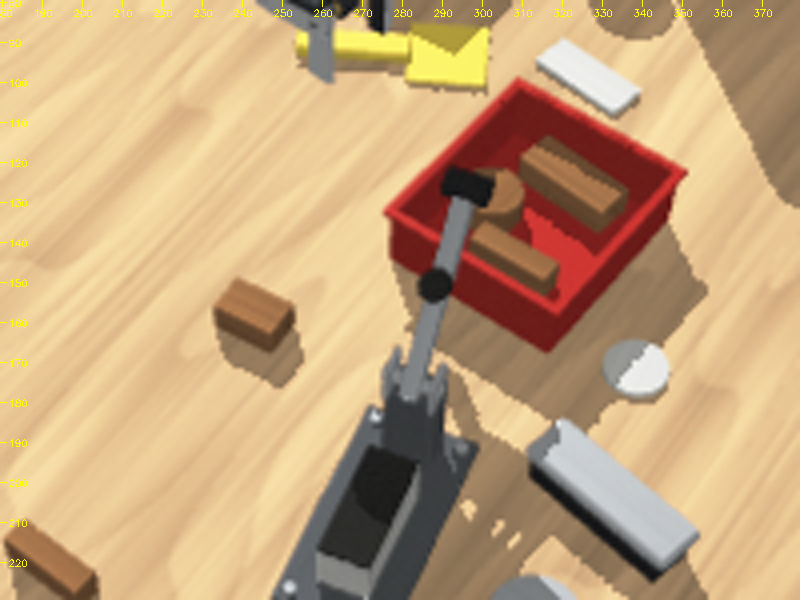

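View pics/t2.png

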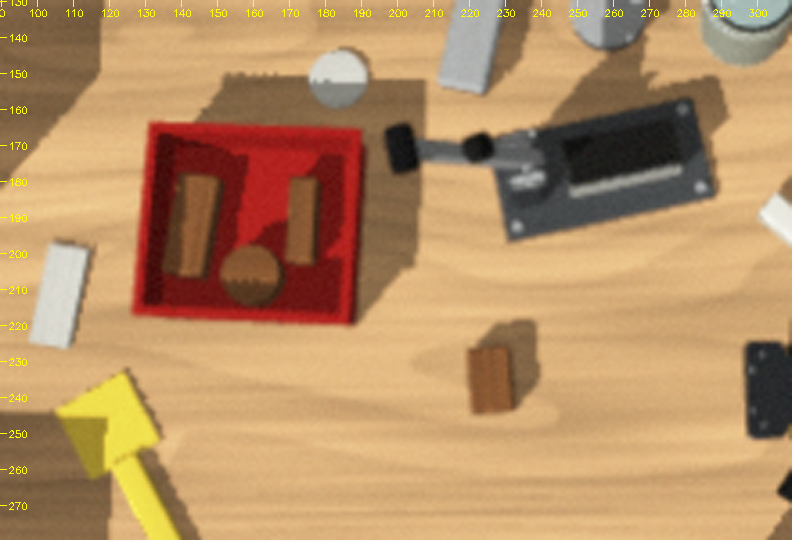

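Three pieces lie in the basket (195,190),(250→258,205),(172,190); short back at (226,235) unmoved. Next blank B, then the short back to the bed.

```bash
python3 - <<'E'
from h import *
d=np.radians
def ex(): lin((.42,.31,.2),.35)
print(pick(.4526,-.1459,d(-4.4),.06)); drop(.034,-.005,.033,.037); ex()
print(pick(.4389,.1416,d(5.4),.06))
p=jw(0,0,180); a=JIG['a']+np.pi/2
go((.50,.0,.20),a); lin(p,.3); lin(jw(0,0,88),.1); print(lin(jw(0,0,84),.03,threshold=4)); st()
robot.gripper_to(.056); st(); lin(jw(0,0,200),.25); st()
go((.42,-.2,.25),0)
for n in('scene','top'):
    im=robot.grab_frame(n)
    crop(im,n+'3.png',*((90,130,220,150,3.6) if n=='top' else (180,80,200,150,4)))
E
```

```text
t 31.6 pos [ 0.4527 -0.146   0.0242] F [-1.8 -1.4  5.9] open 0.026
0.025998041337101017
t 36.5 pos [0.6152 0.3522 0.2006] F [ 1.4  0.1 -0.2] open 0.0375
t 39.9 pos [0.4393 0.1415 0.0245] F [-0.6 -1.4  9.2] open 0.0398
0.03982128053648713
True
t 43.3 pos [0.6421 0.0191 0.0845] F [-0.7 -0.6  5.7] open 0.0399
t 43.8 pos [0.6415 0.019  0.0837] F [ 0.3 -0.3 -0.4] open 0.0561
t 44.4 pos [0.6414 0.0189 0.2002] F [-0.  -0.1 -0.9] open 0.0562
```

View pics/scene3.png

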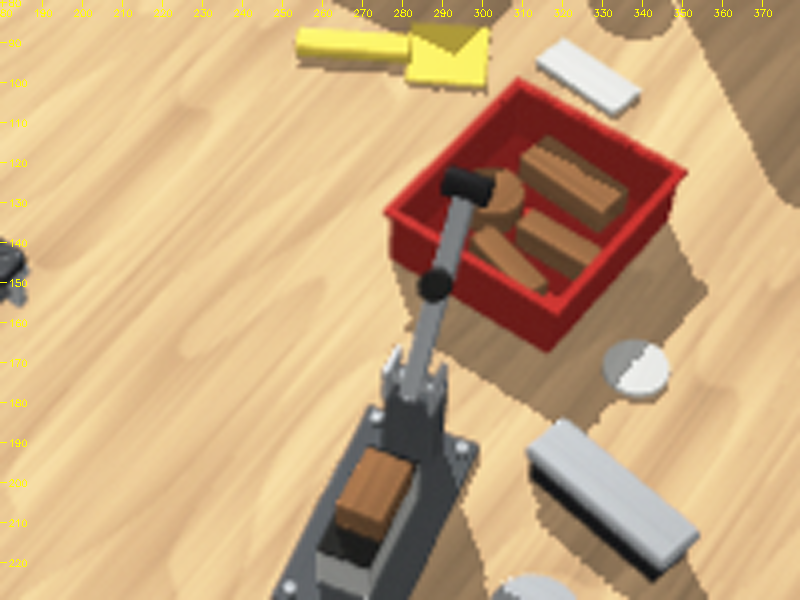

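View pics/top3.png

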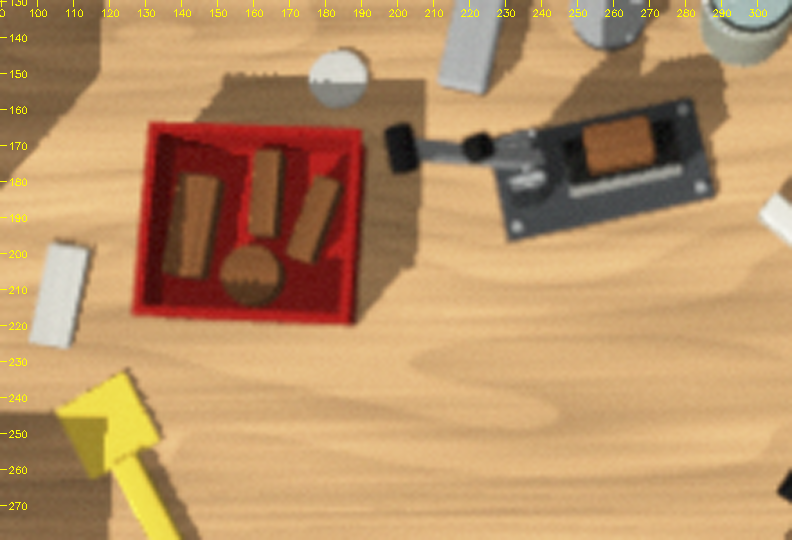

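All four others in basket; short back is on the bed (top (261,170)). Triangulate the handle and check the back.

```bash
python3 - <<'E'
from h import *
from scipy.optimize import least_squares
f=lambda P:np.r_[pr('top',P)[0]-[201,171],pr('scene',P)[0]-[296.2,126.2]]
r=least_squares(f,jw(0,179,244),x_scale=.1); print('handle',r.x.round(4),r.fun.round(1)); 
d=r.x[:2]-JIG['p']; print('jig mm',(R2(JIG['a']).T@d*1000).round(1),'pred',jw(0,179,244))
P=bp('top',[(251.5,164.5),(270,161.5),(271,175),(253,178)],.09)[:,:2]; c=P.mean(0); print('back jig',(R2(JIG['a']).T@(c-JIG['p'])*1000).round(1))
E
```

```text
handle [0.6034 0.1943 0.247 ] [ 0.2  0.2  0.3 -0.1]
jig mm [ -5.2 179.3] pred [0.60857271 0.19494543 0.244     ]
back jig [-0.2  3.1]
```

```bash
python3 - <<'E'
from h import *
im=cv2.imread('pics/raw_top0.png')
K,D,_,_=ci('top')
# subpixel long base edges: dark/bright transition along columns
g=im[:,:,2].astype(float)
def edge(cols,r0,r1,sgn):
    out=[]
    for c in cols:
        col=g[r0:r1,c]; d=sgn*np.diff(col); i=int(np.argmax(d))
        w=np.clip(d[max(i-2,0):i+3],0,None); out.append((c,r0+max(i-2,0)+(w*(np.arange(len(w))+.5)).sum()/w.sum()))
    return np.array(out)
e=edge(range(236,284,2),180,202,+1)
for z in (.006,.01):
    P=bp('top',e,z)[:,:2]; 
    for _ in range(3):
        p=np.polyfit(P[:,1],P[:,0],1); r=P[:,0]-np.polyval(p,P[:,1]); P=P[abs(r)<max(.0015,1.5*r.std())]
    print('front base edge yaw',np.degrees(-np.arctan(p[0])).round(2),len(P),r.std().round(4),'dist to jig',((JIG['p'][0]-np.polyval(p,JIG['p'][1]))*np.cos(JIG['a'])).round(4))
E
grep -n x /dev/null; python3 - <<'E'
from h import *
import h
for a in (10.6,11.6):
    h.JIG['a']=np.radians(a)
    for n,f,roi,s in (('top','pics/raw_top0.png',(190,145,110,60),7),('scene','pics/raw_scene0.png',(230,100,90,150),5)):
        im=cv2.imread(f); x0,y0,w,hh=roi; c=cv2.resize(im[y0:y0+hh,x0:x0+w],None,fx=s,fy=s,interpolation=cv2.INTER_CUBIC)
        def poly(P,col):
            q=((pr(n,P)-[x0,y0]+.5)*s).astype(int); cv2.polylines(c,[q],True,col,1)
        poly([jw(x,y,60) for x,y in((-22,-52),(22,-52),(22,52),(-22,52))],(0,255,0))
        poly([jw(x,y,244) for x,y in((-18,179),(18,179))],(0,255,255))
        poly([jw(x,y,8) for x,y in((-50,-74),(50,-74),(50,126),(-50,126))],(0,0,255))
        cv2.imwrite(f'pics/y{a}{n}.png',c)
a=[cv2.imread(f'pics/y{a}scene.png') for a in(10.6,11.6)]
cv2.imwrite('pics/ys.png',cv2.resize(np.hstack(a),(780,650)))
E
python3 -c "
import cv2;a=cv2.imread('pics/ys.png');cv2.imwrite('pics/ys.png',a[:600])"
```

```text
front base edge yaw 11.59 23 0.0004 dist to jig 0.0508
front base edge yaw 11.59 23 0.0004 dist to jig 0.0515
```

View pics/ys.png

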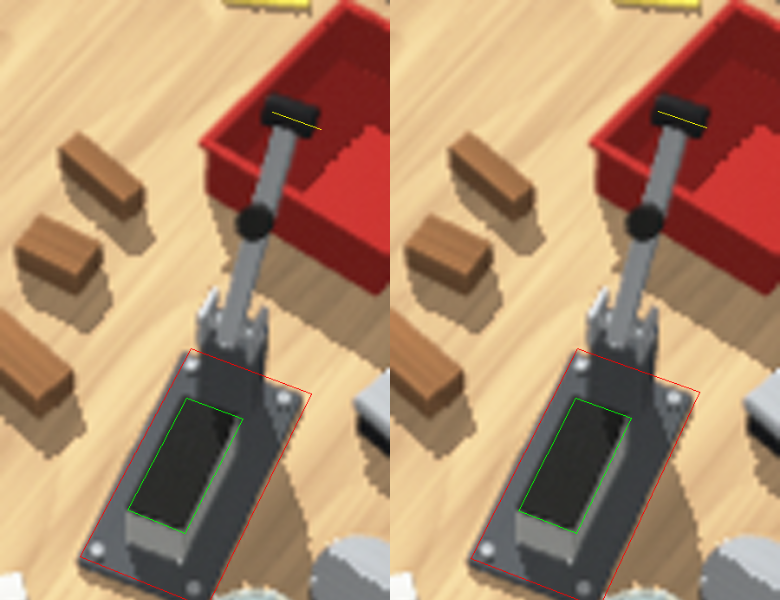

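View pics/y11.6top.png

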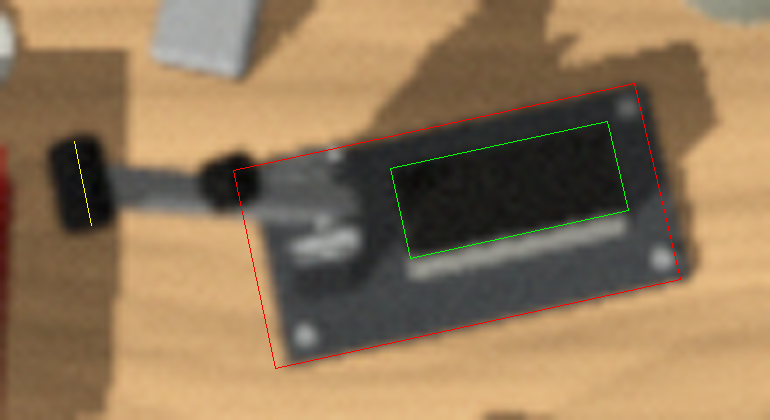

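Base edge gives yaw 11.6°; the top overlay with it sits right on the bed edges. Use 11.5° and swing the clamp.

```bash
sed -i 's/np.radians(10.6)/np.radians(11.5)/' h.py; cat >> h.py <<'E'
def hp(q,dx=-1.5,dz=0,L=160): return jw(dx,85-L*np.cos(q),115+L*np.sin(q)+dz)
def swing(q0,q1,n,dx=-1.5,v=.12):
    for q in np.linspace(q0,q1,n+1)[1:]:
        lin(hp(q,dx),v); s=robot.get_state(); print('q%.2f'%q,s['force'].round(1),round(s['opening'],4))
E
python3 - <<'E'
from h import *
a=JIG['a']+np.pi/2
robot.gripper_to(.06)
go((.46,-.02,.36),a); st()
lin(hp(2.2,dz=100),.35,frame=rot(a)); lin(hp(2.2),.12); st()
robot.gripper_to(0); st()
E
```

```text
t 47.4 pos [ 0.4599 -0.0205  0.3597] F [ 0.6  0.2 -0.2] open 0.0602
t 49.2 pos [0.6046 0.1944 0.2452] F [0.1 0.6 1. ] open 0.0603
t 49.8 pos [0.6036 0.1942 0.2446] F [-6.8 -2.2  5.6] open 0.0358
```

```bash
python3 - <<'E'
from h import *
swing(2.2,0.03,12); st()
robot.gripper_to(.06); st()
lin(hp(0.0,dz=110),.3)
go((.42,-.2,.25),0)
for n in('scene','top'):
    im=robot.grab_frame(n)
    crop(im,n+'4.png',*((190,130,210,150,3.7) if n=='top' else (100,80,250,200,3)))
E
```

```text
q2.02 [-7.3 -2.1  1.5] 0.0359
q1.84 [-7.1 -2.1 -1.5] 0.036
q1.66 [-6.8 -2.2 -2.4] 0.0359
q1.48 [-8.2 -2.6  0.7] 0.0362
q1.30 [-8.  -3.1  2.2] 0.0357
q1.11 [-8.5 -4.5  3.8] 0.0359
q0.93 [-10.4  -6.3   5.3] 0.0358
q0.75 [-8.1 -7.4  3.9] 0.0355
q0.57 [-7.2 -7.8  2.1] 0.0359
q0.39 [-5.5 -9.2  1.3] 0.0355
q0.21 [ -6.1 -10.1  -1. ] 0.0356
q0.03 [-3.9 -9.6 -2.5] 0.0355
t 54.5 pos [ 0.6545 -0.0578  0.1193] F [-3.9 -9.6 -2.5] open 0.0355
t 55.0 pos [ 0.655  -0.0546  0.1199] F [-0.4  0.4 -1.2] open 0.06
```

View pics/scene4.png

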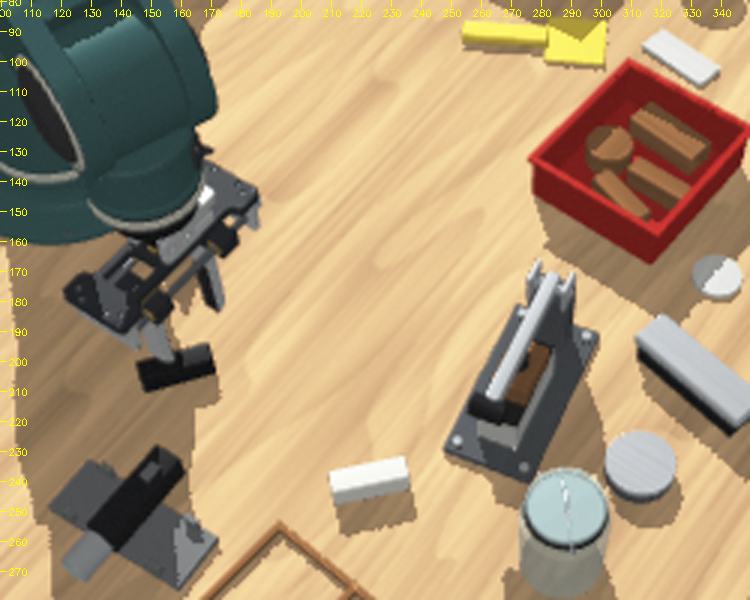

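View pics/top4.png

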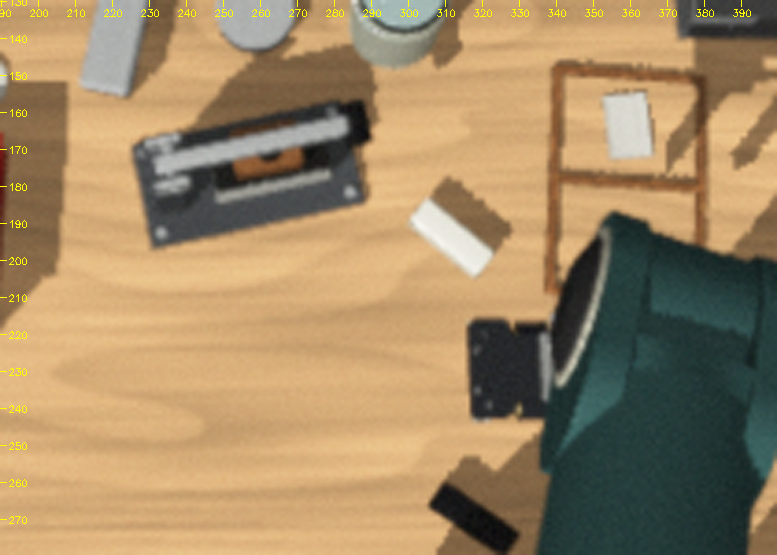

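Clamp is down on the back ((515,385) in the scene crop). Now the lamp.

```bash
python3 - <<'E'
from h import *
d=np.radians
robot.gripper_to(.06)
robot.move_ptp(np.array([.398,-.317,.18]),rot(d(92))); lin((.398,-.317,.034)); st()
robot.gripper_to(0); st(); lin((.398,-.317,.2),.2); st()
a=JIG['a']+np.pi
robot.move_ptp(jw(-200,-2,150),rot(a)); lin(jw(-157,-2,82),.1); st()
for n in('scene','top'):
    im=robot.grab_frame(n)
    crop(im,n+'5.png',*((190,130,150,130,4.5) if n=='top' else (150,130,170,140,4.2)))
E
```

```text
t 59.5 pos [ 0.3986 -0.3172  0.0349] F [ 0.1 -0.3  0.9] open 0.06
t 60.0 pos [ 0.3979 -0.3172  0.0344] F [-2.8  0.2  6.9] open 0.034
t 61.0 pos [ 0.3975 -0.3167  0.199 ] F [ 0.4  0.1 -1.3] open 0.0339
t 63.1 pos [ 0.4881 -0.0144  0.0824] F [ 1.4  1.5 -1. ] open 0.0338
```

View pics/scene5.png

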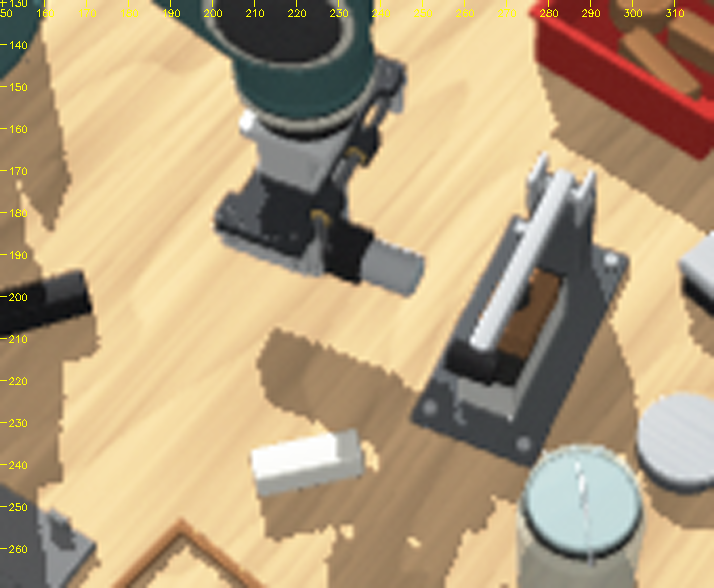

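View pics/top5.png

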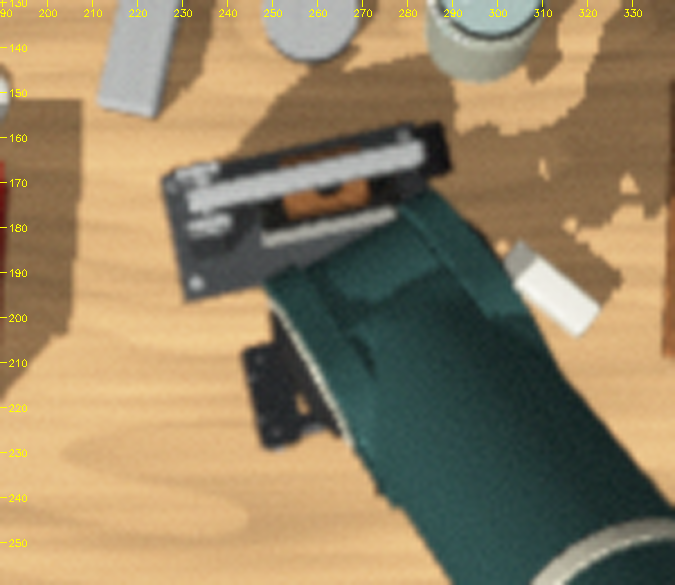

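```bash
python3 - <<'E'
from h import *
print(pr('scene',[jw(-82,0,75),jw(-82,-2,75),jw(-62,0,75),jw(-82,0,85),jw(-157,0,58+17)]).round(1))
robot.pause(3.2); st()
E
```

```text
[[248.2 195. ]
 [247.9 195.5]
 [254.1 197.2]
 [248.1 193.3]
 [226.5 187. ]]
t 66.4 pos [ 0.4881 -0.0143  0.082 ] F [-1.2 -0.2 -1.1] open 0.0343
```

Lens seen at (249,194.5) against predicted (248.2,195): within ~3 mm; held for over 3 s. Return it to the dock.

```bash
python3 - <<'E'
from h import *
d=np.radians
lin(jw(-200,-2,150),.2)
robot.move_ptp(np.array([.403,-.317,.14]),rot(d(181.8))); lin((.403,-.317,.05),.2); print(lin((.403,-.317,.034),.04,threshold=5)); st()
robot.gripper_to(.048); st(); lin((.403,-.317,.2),.2)
go((.46,.05,.36),JIG['a']+np.pi/2)
for n in('scene','top'):
    im=robot.grab_frame(n)
    crop(im,n+'6.png',*((320,200,80,80,7) if n=='top' else (100,180,130,120,5)))
st()
E
```

```text
True
t 69.1 pos [ 0.403  -0.3173  0.0341] F [ 0.2 -0.1  6.2] open 0.0336
t 69.6 pos [ 0.4026 -0.317   0.0338] F [0.1 0.4 0.2] open 0.048
t 72.4 pos [0.46   0.0494 0.3597] F [-0.2  0.2  1.1] open 0.0478
```

View pics/scene6.png

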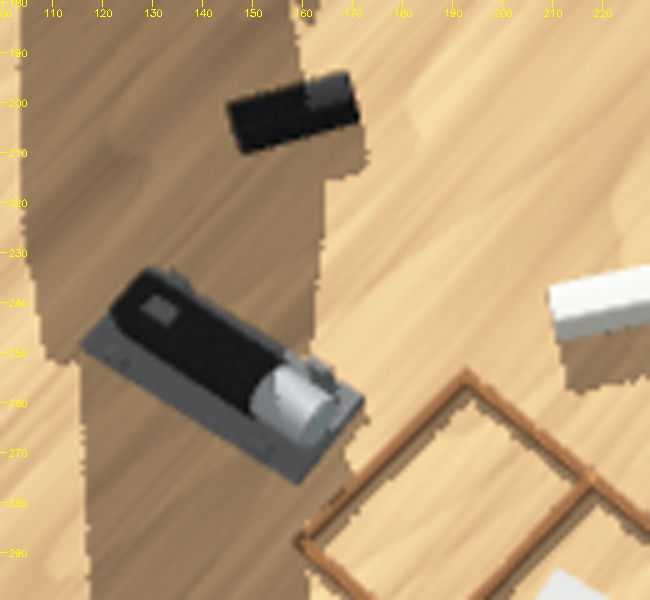

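View pics/top6.png

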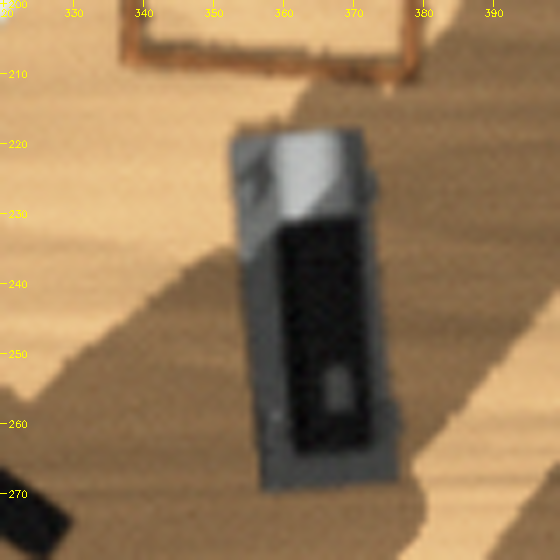

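```bash
python3 - <<'E'
from h import *
P=bp('top',[(359,219),(368.5,218),(372.5,263.5),(362,264)],.04); print(P.mean(0),P.round(3))
P=bp('top',[(353,218.5),(371,218),(376.5,268.5),(357,269.5)],.01); print(P.mean(0))
E
```

```text
[ 0.40909986 -0.31436239  0.04      ] [[ 0.482 -0.296  0.04 ]
 [ 0.484 -0.328  0.04 ]
 [ 0.335 -0.334  0.04 ]
 [ 0.335 -0.299  0.04 ]]
[ 0.40267538 -0.3176424   0.01      ]
```

Lamp lies along the dock, ~7 mm from its centre (limit 20). Now open the clamp.

```bash
python3 - <<'E'
from h import *
import h
h.JIG['p']=h.JIG['p']+R2(h.JIG['a'])@np.array([-.001,-.003])
a=JIG['a']+np.pi/2
robot.gripper_to(.06)
go((.50,-.06,.26),a); lin(hp(0,dz=100),.3,frame=rot(a)); lin(hp(0),.12); st()
robot.gripper_to(0); st()
swing(0,2.17,12); robot.pause(.3); st()
robot.gripper_to(.06); st(); lin(hp(2.2,dz=110),.3); go((.46,.0,.36),a); go((.42,-.2,.25),0)
for n in('scene','top'):
    im=robot.grab_frame(n)
    crop(im,n+'7.png',*((90,130,220,150,3.6) if n=='top' else (180,80,200,150,4)))
E
```

```text
t 75.2 pos [ 0.655  -0.0578  0.1158] F [-0.2  0.4  0.7] open 0.0601
t 75.7 pos [ 0.6546 -0.058   0.1152] F [-3.4 -0.3  4.5] open 0.0361
q0.18 [-1.4  1.6 -0.9] 0.0359
q0.36 [-2.   2.2 -1.4] 0.0357
q0.54 [-1.8  1.  -1.6] 0.0359
q0.72 [-1.7 -0.2  0.1] 0.0359
q0.90 [-2.7 -0.9  1.6] 0.0358
q1.08 [-2.2 -2.7  3.2] 0.0358
q1.27 [-4.5 -2.6  5.7] 0.0355
q1.45 [-5.7 -2.9 10.7] 0.0358
q1.63 [-8.7 -1.9 14. ] 0.0357
q1.81 [-7.3  0.5 15.5] 0.0354
q1.99 [-7.2  2.  12.8] 0.0356
q2.17 [-5.8  6.2 11.6] 0.0355
t 80.7 pos [0.6048 0.188  0.2474] F [-7.   5.7 10.7] open 0.0355
t 81.3 pos [0.6047 0.1872 0.247 ] F [-0.1 -0.   0.2] open 0.06
```

View pics/scene7.png

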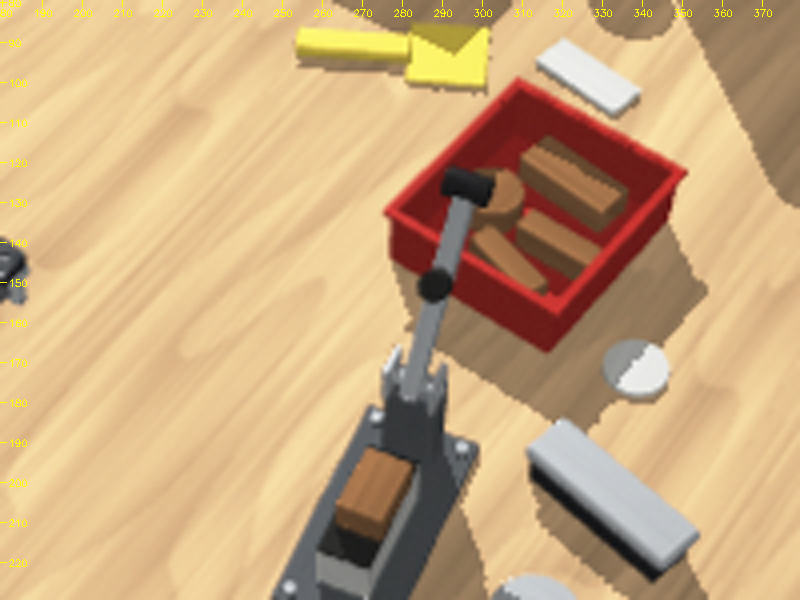

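View pics/top7.png

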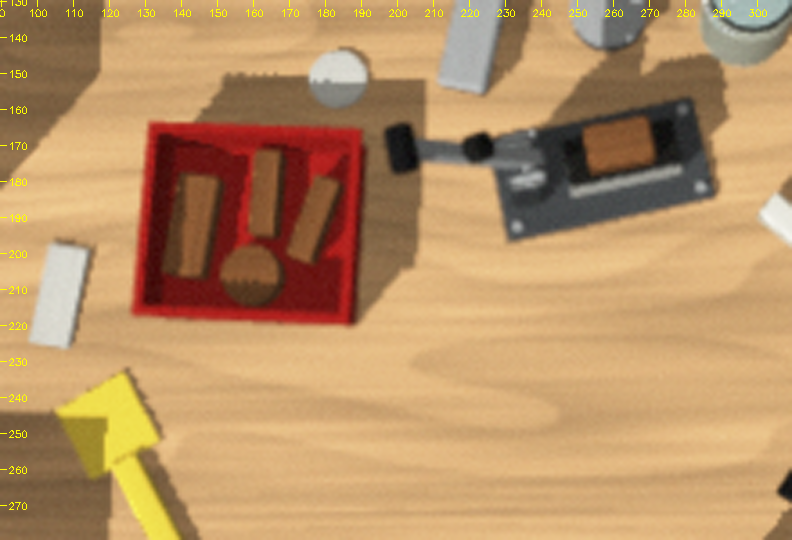

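Clamp is back at its stop (handle at (201,171), as at the start); the back is still in place. Move it to the near bay.

```bash
python3 - <<'E'
from h import *
a=JIG['a']+np.pi/2; b=np.radians(85)
robot.gripper_to(.06)
go((.50,.0,.22),a); lin((.6415,.019,.2),.3,frame=rot(a)); lin((.6415,.019,.084),.15); robot.gripper_to(0); st(); lin((.6415,.019,.2),.2)
lin((.52,-.03,.22),.3)
go((.573,-.3085,.16),b); lin((.573,-.3085,.03),.2); print(lin((.573,-.3085,.0235),.03,threshold=4)); st()
robot.gripper_to(.058); st(); lin((.573,-.3085,.2),.25); go((.40,0,.3),0)
for n in('scene','top'):
    im=robot.grab_frame(n)
    cv2.imwrite(f'pics/{n}8.png',cv2.resize(im[:,:,::-1],(800,600),interpolation=cv2.INTER_CUBIC))
    if n=='top': crop(im,'c8.png',330,140,70,135,4.4)
st()
E
```

```text
t 87.6 pos [0.6417 0.019  0.0845] F [-1.7 -1.3  6.5] open 0.0399
True
t 91.2 pos [ 0.5737 -0.3089  0.0243] F [-0.9 -0.3  6.1] open 0.0396
t 91.7 pos [ 0.573  -0.3086  0.0233] F [0.3 0.  0.1] open 0.0581
t 94.0 pos [ 0.4003 -0.0005  0.2998] F [-0.2  0.7 -0.8] open 0.0581
```

View pics/scene8.png

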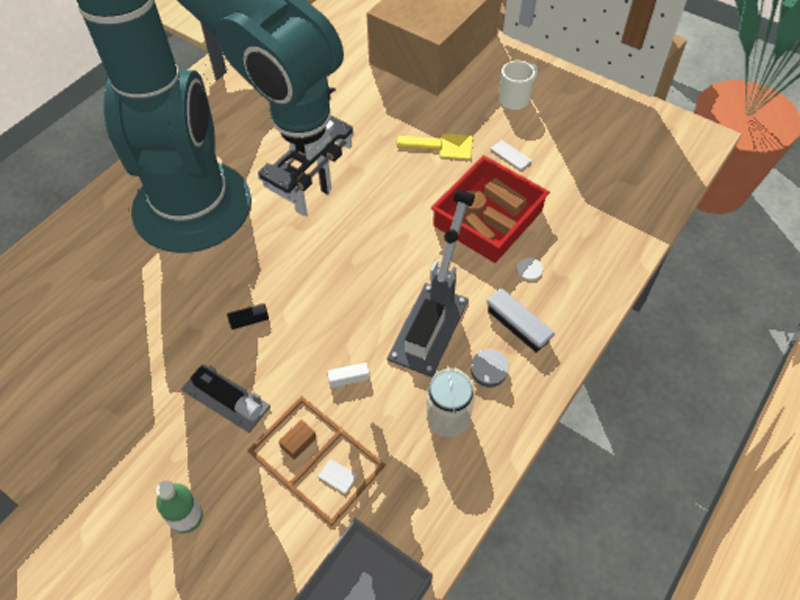

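View pics/top8.png

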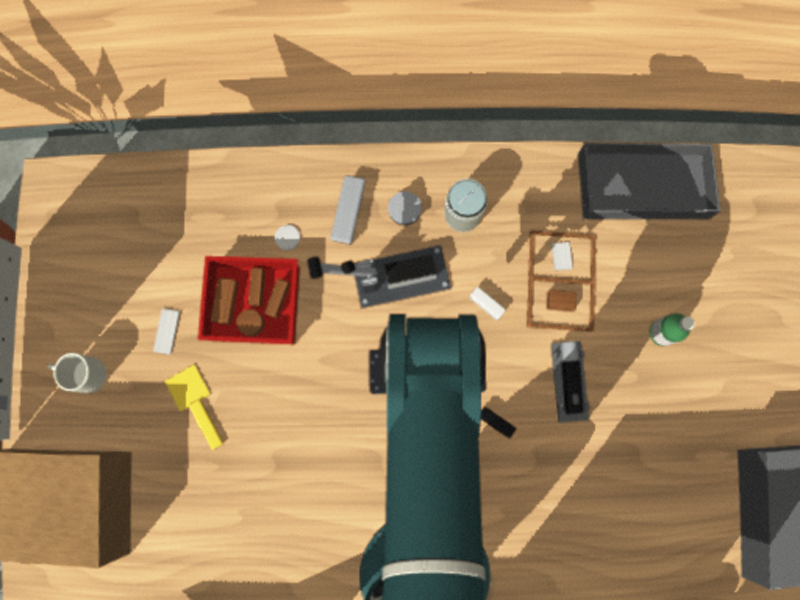

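View pics/c8.png

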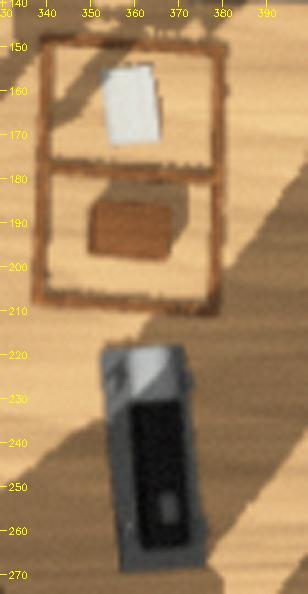

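The short back lies in the near bay (359,191) clear of the strips. Four pieces are in the basket, the lamp is on the dock, the clamp is open, and there is no stray brown piece in either view. Handing in.

```bash
python3 - <<'E'
from h import *
robot.pause(.3); print(robot.sign_off()); st()
E
```

```text
the job is handed in; nothing more can be done
None
the job is handed in; nothing more can be done
```

The job is handed in at about 94 s. The template in the far bay was the short bar. I clamped the short back on the bed and held the lamp on it for over 3 s. Then I docked the lamp, opened the clamp and laid the back in the near bay. The long back, the disc and the two blanks present went into the basket.

- **Last pictures:** the short back lies clear of the strips in the near bay, and all four other wooden pieces are in the basket. The handle is back where it was at the start, so the clamp is at its open stop. The jar, brush, scraper and look-alikes look unmoved.
- **Off centre:** the lamp lies about 7 mm from the dock centre (limit 20 mm). The lens was within about 3 mm of where it should have been during the hold.
- **Disagreement:** the first jig estimate was about 1° off in yaw and 3 mm off along y. I corrected the yaw before the clamp swing and the y offset before reopening the clamp. The short back was placed with the first estimate, about 3 to 6 mm off along the bed (limit 15 mm).
- **Not measured:** the joint angle, contact forces and speeds can't be read directly, so those rules are judged only from pictures and tool forces.

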